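Fold up a synthesizer's control panel and lock it with its pin

ROBOT

A 6-joint arm with a two-finger parallel gripper is mounted at the origin on the work surface. World frame = base frame: x ahead of the robot, y to its left, z up, the work surface at z = 0. Lengths are in m, angles in rad, forces in N, time in s.
With the tool pointing down it reaches from about 0.3 to 0.75 m from the base axis. Payload 8.5 kg.
Tool frame: the origin (TCP) lies on the centre line of the jaws, within the pads' length; the fingertips stand 17 mm ahead of it and the grasp point (between the pads) lies 2 mm behind it; z points along the fingers, y is the line along which they close (so a half turn about z gives the same grasp; the last joint's range is limited). The gripper opens to 88 mm and grips with 3 to 60 N. Pads are 18 mm wide; open, the fingers measure 123 mm over their backs; the gripper's body (75 mm by 187 mm) begins 45 mm behind the grasp point.
Start: joints at [-1.353, 0.381, 1.297, -0, 1.464, -0.215], TCP at [0.231, -0.499, 0.256] pointing down, gripper open.
Joint ranges: [-3.11, 3.11], [-0.89, 2.33], [0.22, 2.48], [-1.42, 4.56], [0.17, 2.85], [-2.88, 2.88]. Speed limits (rad/s): [2.39, 2.39, 3.14, 3.14, 3.14, 3.14].

INTERFACE

Orientations are given as [roll, pitch, yaw] about the fixed x, y, z axes, in that order (R = Rz(yaw) Ry(pitch) Rx(roll)).
In Python, from rig import * gives the robot as it stands.
- The arm moves only by the shell command python3 -m jog 'ROWS' [FORCE]. ROWS is JSON, a list of rows, each a list of 7 numbers: the closure, from -1 (fully open) to 1 (shut), so that 0 is half open, then the shift along the tool's x, y, z as a fraction of full scale, then the turn, a rotation vector about the tool's x, y, z as a fraction of full scale. A call has 1 to 10 rows; each row is the pose to reach, as a shift and turn from the pose commanded when the call began, along the tool's axes at that moment, turning the shorter way round; what a row does not reach only later rows make up. Full scale, the value 1, is 80 cm for a shift and 180 degrees for a turn. A row lasts 1/12 s, in which the tool goes at most 41.7 mm and 7.16 degrees, less where a joint would pass 70% of its speed; a pose out of reach is approached as far as the arm can. A call with a number of a shift or a turn outside -1 to 1 is refused whole. A call with a gripper value outside its range is refused whole. The fingers move at their own pace and stop on an object; FORCE is the grip in N (left out, the last holds). Time passes only in rows, so rows that repeat a pose let the fingers close. It gives the time, the measured TCP pose, the force, the opening and the grip force at its end, in the units of the state.
- get_state(): the state, without advancing time (a new reading comes with each control period).
- camera(name): name is "side" or "top"; returns a dict with "pixels" (480x640x3 uint8, red, green, blue), "fx", "fy", "cx", "cy" (pixels), "extrinsics" (4x4, takes a point from camera to world coordinates). Camera axes: x right, y down, z forward; pixel columns grow to the right and rows downward; lengths in m; the calibration is good to about 2 mm. A picture is of the moment at which its call begins. There is no depth.
- close_job(): hands the job in; it is judged then, once.
The state is a dict: "time_s": time; "joints": joint angles; "qvel": joint speeds; "joint_efforts": joint torques, N m; "ee_pos": TCP position; "tool_rot": TCP orientation; "wrist_force": force on the tool from outside, world axes, zero at the start; "ft_torque": the same for the moment, N m; "grip_width": opening from 0.0 (shut) to 1.0 (fully open); "gripper_force": force on a finger pad.
Only numpy, scipy, OpenCV 4.12 (cv2) and the standard library are available. Lean on these libraries where they do the work, as an engineer would, in place of code of your own. Each camera call takes 0.05 s, during which the arm holds its last target. There are 200 camera calls.

TASK

Fold the synthesizer's hinged control panel up by its bar handle to its playing angle, which is the one at which the hidden cross-hole in the hinge shaft comes under the lock pin waiting in its bore, so that the pin can go in: raise it slowly and do not force it once the pin has dropped in and blocks it. Then push the pin fully home, so that its head sits on the housing and the panel is locked, let go, and leave the other things on the table where they are.

Things in the scene. Friction and masses are not known exactly. Their poses are not given: they have to be found in the camera images.
- synth: Fixed black case, 240 mm deep, 250 wide, white pads on its 44 mm high front deck. Origin on the table right below the hinge line, mid-width; x level, from hinge line to handle side (away from the player), y along the hinge line towards the lock housing, z up. Hinge axis: parallel to y, 60 mm above the origin. Housing: aluminium block 96 x 44 mm (x, y), 136 high, centred 150 mm along +y.
- panel (a joint): Angle of the grey panel about its hinge (rad): 0 = flat and level, grows as the handle edge swings up and back towards the hinge; end stop 1.05. Stiff hinge: the panel stays where it is left; lifting by the bar takes 3 to 6 N; when blocked, keep under 20 N at the bar. Playing angle: unseen, different each time, 0.33 to 0.87. Panel 14 mm thick, 236 wide, its edge 120 mm from the hinge axis.
- handle (a point): Middle of the panel's handle: round steel bar 12 mm thick, 120 long, parallel to the hinge axis and 168 mm from it, level with it when the panel is flat. 42 mm clear gap between bar and panel edge; 10 mm thick side arms at the bar's ends; free air below. Frame turns with the panel: x outward from the hinge, y along the bar. The bar can turn in fingers that stay pointing down.
- pin_head (a point): Centre of the lock pin's head, a dark round knob 24 mm across, 26 high (this point 13 mm below its flat top); z up. It starts 15 mm above its home height, the pin's tip resting on the solid rim of the hinge hub. The last 9 mm down is a snug fit, 3.5 N or a little more to push; the head then meets the housing firmly.
- bore (a point): Mouth of the pin's vertical bore (11 mm wide): centre of the housing's flat top, 136 mm above the table, right above the hinge axis. Axes as the case. The centre of the pin's head is 28 mm above this point at the start, 13 mm when home.
- pedal: Bystander: grey effects pedal, 115 x 68 x 36 mm, beside the case; origin under its centre.
- jack_a: Bystander: black and steel jack plug, 64 mm long, lying on the case's front deck; origin near its middle.
- jack_b: Bystander: another such jack plug, on the table beyond the handle.
- mug: Bystander: white mug, 80 mm across, 92 mm high, beyond the housing; origin under its centre.
- tin: Bystander: flat metal tin, 60 x 90 x 22 mm; origin under its centre.
- pin: The lock pin, origin at its lower tip; 10 mm shank, 53 long. The hub below (38 mm radius) turns with the panel. When its hidden 12 mm cross-hole comes under the pin, the pin drops 6 mm if the panel moves slowly (under 0.15 rad/s); the panel is then blocked softly both ways, with a play of about 0.15 to 0.2 rad. Only near the middle of that play (within 0.04 rad) does the pin go down; elsewhere it jams.
Mind the look-alikes: they are no part of the job. Leave any green or yellow look-alike of the pin alone.

How it is judged:
On the way, in this order (a step that is already met when the one before it is completed fails the run):
1. the panel has been folded up to more than 0.26 rad (value of joint panel above 0.26 rad), for 0.1 s.
2. the pin is pushed home in the shaft's cross-hole: its head within 2.5 mm of resting on the housing (z of pin_head in the frame of bore below 0.0155 m and horizontal distance between pin_head and bore below 0.004 m and angle between pin_head's own z axis and vertical below 0.1 rad), for 0.2 s.
At the end, for the whole second after the job is handed in: The panel is at rest at its playing angle (between 0.27 and 0.93 rad); the pin is at rest in its bore and the cross-hole, upright within 0.1 rad, within 4 mm of the bore's axis, the underside of its head within 2.5 mm of the housing's top (all of step 2 and value of joint panel between 0.27 and 0.93 rad and velocity of joint panel between -0.05 and 0.05 rad/s and linear speed of pin below 0.02 m/s); the robot touches nothing.
It fails at once if one of the other loose things (pedal, jack plugs, mug, tin) is moved by more than 30 mm (distance of any of pedal, jack_a, jack_b, mug, tin from where it was at the start of the episode above 0.03 m).
It fails at once if the panel or the pin is forced: the lock pin is loaded with more than 180 N in its hole and bore (about 20 N at the bar when blocked) (contact force between pin and synth above 180 N).
It fails at once if the pin is pulled out of its bore (z of pin_head in the frame of bore above 0.05 m).
It also fails if it takes over 64 s, if anything falls off the work surface, if the arm or the gripper's body presses on something with over 40 N, if the wrist force passes 120 N, or if a joint passes its speed limit or range.

## Working session

There is one attempt and no reset: what is moved stays moved. The work goes in short steps, Python scripts to look and compute and a shell command to move; the robot and the scene stay as the last step left them, time stands still between calls to the robot, and variables do not carry over. Pictures are saved under pics/ and viewed, at most 10 in all, crops included, and the job is handed in when it is done.

```bash
mkdir -p pics; ls; python3 - <<'E'
from rig import *
import cv2,numpy as np
for n in("side","top"):
    c=camera(n);cv2.imwrite(f"pics/{n}0.png",c["pixels"][:,:,::-1]);print(n,c["fx"],c["fy"],c["cx"],c["cy"],np.round(c["extrinsics"],4).tolist())
print(get_state())
E
```

```text
pics
side 500.5528187495875 500.5528187495875 321.53043924687097 239.8626473951534 [[-0.8389, -0.3894, 0.3803, 0.2495], [-0.5442, 0.5864, -0.6, 0.5536], [0.0106, -0.7103, -0.7038, 0.7288], [0.0, 0.0, 0.0, 1.0]]
top 437.65481340846577 437.65481340846577 318.80571714131975 242.50241670494535 [[-0.0295, -0.9896, 0.1406, 0.4593], [-0.9994, 0.0265, -0.023, 0.0302], [0.019, -0.1412, -0.9898, 0.9035], [0.0, 0.0, 0.0, 1.0]]
{'time_s': 0.1, 'joints': array([-1.35333126e+00,  3.81100466e-01,  1.29813223e+00,  1.22388880e-05,
        1.46361708e+00, -2.15293284e-01]), 'qvel': array([-0.00024836, -0.00026232, -0.00133371,  0.0012045 , -0.00055455,
       -0.00167601]), 'joint_efforts': array([ 5.12685787e-03, -4.38647282e+01, -2.24914134e+01,  7.14677107e-02,
        3.42159031e-02, -7.93430968e-05]), 'ee_pos': array([ 0.23061087, -0.49906851,  0.25523241]), 'tool_rot': array([-3.14036716e+00, -2.80449411e-04,  4.32756860e-01]), 'wrist_force': array([-0.46872392,  0.22031674, -0.75884822]), 'ft_torque': array([0.00381872, 0.0163816 , 0.01016481]), 'gripper_force': 0.0, 'grip_width': 0.999504046077499}
```

View pics/side0.png

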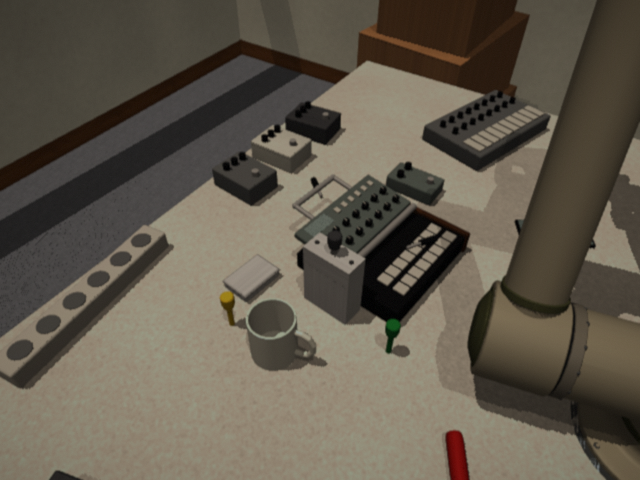

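View pics/top0.png

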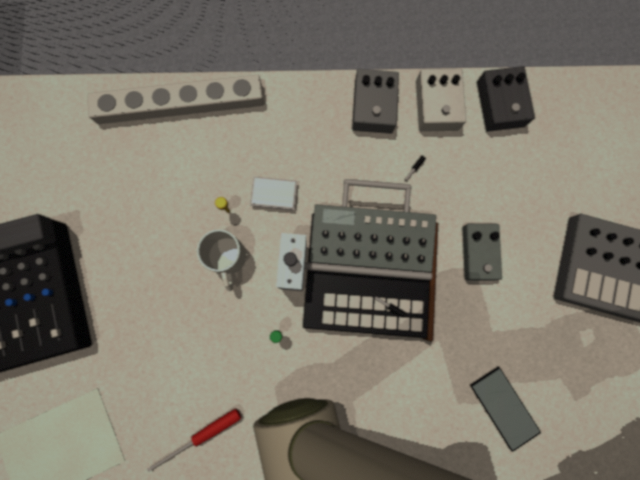

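The side view shows the case with its housing at (335,275), the dark pin head at (335,240) and the bar near (315,190). In the top view the bar runs from (345,182) to (411,186) and the pin head is at (291,260).
Pin candidates in the top view are dark (291,260), yellow (222,203) and green (277,336). The dark one fits because it stands on the housing. I'll confirm it in one enlarged crop.

```bash
python3 - <<'E'
import cv2,numpy as np
s=cv2.imread("pics/side0.png")[160:300,270:410];t=cv2.imread("pics/top0.png")[170:310,270:450]
k=cv2.INTER_CUBIC
a=cv2.resize(s,(350,350),interpolation=k);b=cv2.resize(t,(450,350),interpolation=k)
cv2.imwrite("pics/crop.png",np.clip(np.hstack([a,b])*1.6,0,255).astype(np.uint8))
E
```

```text
(no output)
```

View pics/crop.png

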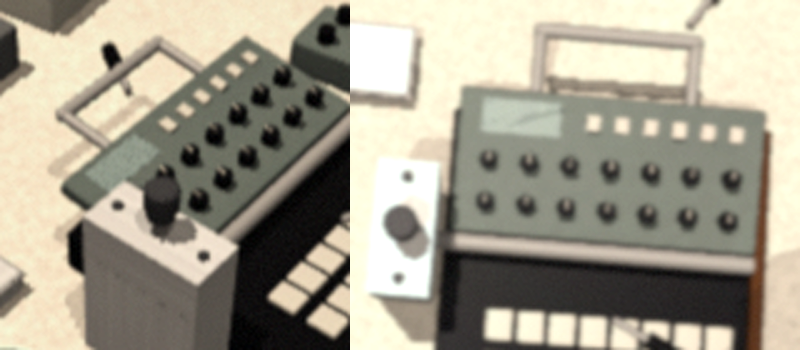

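The crop confirms the dark knob on the aluminium housing: side (334,241), top (292,260). The bar corners are at side (294,206) and (333,177), top (346,182) and (409,187).

```bash
cat > h.py <<'E'
from rig import *
import cv2,numpy as np
CAL={}
def cal(n):
    if n not in CAL:
        c=camera(n);K=np.array([[c["fx"],0,c["cx"]],[0,c["fy"],c["cy"]],[0,0,1]]);CAL[n]=K@np.linalg.inv(c["extrinsics"])[:3]
    return CAL[n]
def tri(s,t):
    X=cv2.triangulatePoints(cal("side"),cal("top"),np.array(s,float).reshape(2,1),np.array(t,float).reshape(2,1))[:,0]
    return X[:3]/X[3]
def proj(n,p):
    q=cal(n)@np.append(p,1);return q[:2]/q[2]
E
python3 - <<'E'
from h import *
pts={"barL":((294,206),(346,182)),"barR":((333.2,176.8),(409.2,186.8)),"head":((334.4,240.8),(291.6,260.4)),
"headtop":((334.4,235),(290.5,259))}
P={}
for k,(s,t) in pts.items():
    X=P[k]=tri(s,t);print(k,X.round(4),(proj("side",X)-s).round(1),(proj("top",X)-t).round(1))
y=P["barL"]-P["barR"];y[2]=0;print("len",np.linalg.norm(y));y/=np.linalg.norm(y);x=np.array([y[1],-y[0],0])
m=(P["barL"]+P["barR"])/2
print("yaw of case x",np.arctan2(x[1],x[0]),"mid",m,"head rel mid in case",(P["head"]-m)@x,(P["head"]-m)@y)
print(get_state()["time_s"])
E
```

```text
barL [ 0.6928 -0.0444  0.0852] [0.3 0.1] [-0.2 -0.4]
barR [ 0.6796 -0.1668  0.0844] [-0. -0.] [0.  0.1]
head [0.5363 0.0606 0.1622] [0.6 0.1] [-0.3 -0.7]
headtop [0.5368 0.0616 0.1759] [0.3 0.1] [-0.2 -0.3]
len 0.12316487984676473
yaw of case x -0.10695947061267057 mid [ 0.68621964 -0.10561926  0.08479723] head rel mid in case -0.16677744609118925 0.149304611806694
0.2
```

```bash
cat >> h.py <<'E'
from scipy.spatial.transform import Rotation as R
YAW=-0.107; X=np.array([np.cos(YAW),np.sin(YAW),0]); Y=np.array([-np.sin(YAW),np.cos(YAW),0])
H=np.array([.6862,-.1056,.06])-.1664*X
def bar(th): return H+.168*(np.cos(th)*X+np.sin(th)*np.array([0,0,1]))
def plan(p,yaw):
    s=get_state();r=R.from_euler("xyz",s["tool_rot"])
    d=r.inv().apply(np.array(p)-s["ee_pos"])/.8
    w=(r.inv()*R.from_euler("xyz",[np.pi,0,yaw])).as_rotvec()/np.pi
    print("shift",d.round(4),"turn",w.round(4),"rows",np.linalg.norm(d)*.8/.0417)
E
python3 -c "
from h import *
b=bar(.149);print(b);plan([b[0],b[1],.2],1.464)"
```

```text
[ 0.68594006 -0.10557208  0.08493948]
shift [ 0.723  -0.2079  0.0695] turn [-2.000e-04 -2.000e-04 -3.282e-01] rows 14.493144514224685
```

```bash
python3 -m jog '[[0.1,0.723,-0.208,0.03,0,0,-0.328],[0.1,0.723,-0.208,0.03,0,0,-0.328],[0.1,0.723,-0.208,0.03,0,0,-0.328],[0.1,0.723,-0.208,0.03,0,0,-0.328],[0.1,0.723,-0.208,0.03,0,0,-0.328],[0.1,0.723,-0.208,0.03,0,0,-0.328],[0.1,0.723,-0.208,0.03,0,0,-0.328],[0.1,0.723,-0.208,0.03,0,0,-0.328],[0.1,0.723,-0.208,0.03,0,0,-0.328],[0.1,0.723,-0.208,0.03,0,0,-0.328]]' 20; python3 -c "
from h import *
b=bar(.149);plan([b[0],b[1],.16],1.464)"
```

```text
time_s: 1.03
ee_pos: [0.5469, -0.2252, 0.239]
tool_rot: [-3.141, -0.0, 1.465]
wrist_force: [-0.6, -0.9, 0.3]
grip_width: 0.453
gripper_force: 0.0
shift [0.167  0.1571 0.0987] turn [-0.0001 -0.      0.0004] rows 4.789402742926584
```

```bash
python3 -m jog '[[0.1,0.167,0.157,0.099,0,0,0],[0.1,0.167,0.157,0.099,0,0,0],[0.1,0.167,0.157,0.099,0,0,0],[0.1,0.167,0.157,0.099,0,0,0],[0.1,0.167,0.157,0.099,0,0,0],[0.1,0.167,0.157,0.099,0,0,0],[0.1,0.167,0.157,0.099,0,0,0],[0.1,0.167,0.157,0.099,0,0,0]]'; python3 - <<'E'
from h import *
b=bar(.149);plan([b[0],b[1],.083],1.464)
a=camera("side")["pixels"][130:270,250:430];b=camera("top")["pixels"][150:290,320:460]
o=np.hstack([cv2.resize(a,(450,350)),cv2.resize(b,(350,350))])
cv2.imwrite("pics/app.png",np.clip(o[:,:,::-1]*1.5,0,255).astype(np.uint8))
E
```

```text
time_s: 1.7
ee_pos: [0.6846, -0.108, 0.16]
tool_rot: [-3.141, 0.0, 1.463]
wrist_force: [-0.3, -0.5, 0.6]
grip_width: 0.449
gripper_force: 0.0
shift [0.0032 0.0013 0.0963] turn [-0.      0.0001 -0.0003] rows 1.8488355858396257
```

View pics/app.png

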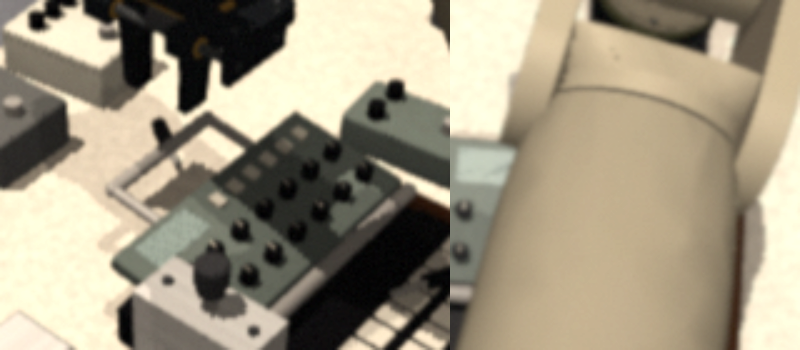

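The fingers, crop (135,60) and (190,80), hang above the bar, whose corners are at (112,188) and (210,118). They straddle it as planned, so I descend and grip.

```bash
python3 -m jog '[[0.1,0.003,0.001,0.03,0,0,0],[0.1,0.003,0.001,0.06,0,0,0],[0.1,0.003,0.001,0.08,0,0,0],[0.1,0.003,0.001,0.096,0,0,0],[0.1,0.003,0.001,0.096,0,0,0],[1,0.003,0.001,0.096,0,0,0],[1,0.003,0.001,0.096,0,0,0],[1,0.003,0.001,0.096,0,0,0],[1,0.003,0.001,0.096,0,0,0],[1,0.003,0.001,0.096,0,0,0]]' 20; python3 - <<'E'
from h import *
cv2.imwrite("pics/g.png",np.clip(cv2.resize(camera("side")["pixels"][130:270,250:430],(600,466))[:,:,::-1]*1.5,0,255).astype(np.uint8))
E
```

```text
time_s: 2.63
ee_pos: [0.6864, -0.1056, 0.0842]
tool_rot: [3.139, 0.0, 1.463]
wrist_force: [-1.0, -0.8, 1.7]
grip_width: 0.127
gripper_force: 19.7
```

View pics/g.png

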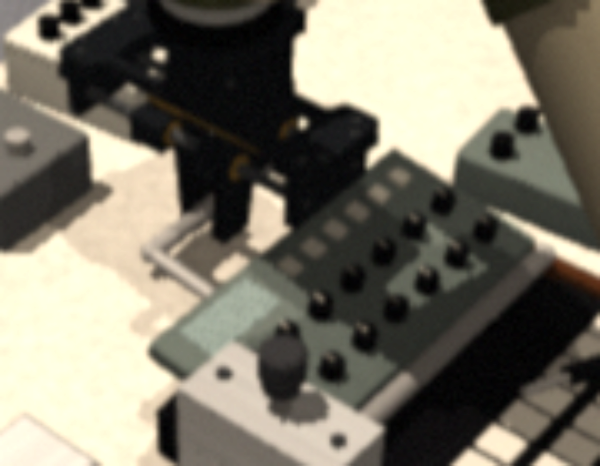

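Width 0.127 (about 11 mm) at 19.7 N shows the bar is held, with the two fingers straddling it at (195,180) and (232,210). Next I raise it slowly.

```bash
cat >> h.py <<'E'
def mon(step=.09):
    s=get_state();v=s["ee_pos"]+[0,0,.002]-H;th=np.arctan2(v[2],v@X);f=s["wrist_force"]
    T=-np.sin(th)*X+np.cos(th)*np.array([0,0,1])
    t=cv2.imread("pics/side0.png")[225:256,324:346];im=camera("side")["pixels"][:,:,::-1][205:285,305:365]
    m=cv2.matchTemplate(np.ascontiguousarray(im),t,cv2.TM_CCOEFF_NORMED);_,sc,_,(c,r)=cv2.minMaxLoc(m)
    g=m[r-1:r+2,c];sub=(g[0]-g[2])/(2*(g[0]-2*g[1]+g[2]))
    print("t",round(s["time_s"],2),"th",round(th,4),"r",round(np.hypot(v[2],v@X),4),"side",round(v@Y,4),"Ftan",round(f@T,1),"F",f.round(1),"head drow",round(r+sub-20,2),"score",round(sc,2))
    for d in(step,-step):
        print(d,"tool y,z:",((np.cos(th+d)-np.cos(th))*.168/.8).round(5),(-(np.sin(th+d)-np.sin(th))*.168/.8).round(5))
E
python3 -c "from h import *;mon()"
python3 -m jog '[[1,0,-0.0003,-0.0018,0,0,0],[1,0,-0.0007,-0.0037,0,0,0],[1,0,-0.0011,-0.0055,0,0,0],[1,0,-0.0015,-0.0074,0,0,0],[1,0,-0.0019,-0.0092,0,0,0],[1,0,-0.0023,-0.0111,0,0,0],[1,0,-0.0027,-0.0129,0,0,0],[1,0,-0.003,-0.0148,0,0,0],[1,0,-0.0034,-0.0166,0,0,0],[1,0,-0.0038,-0.0185,0,0,0]]' 20
python3 -c "from h import *;mon()"
```

```text
t 2.68 th 0.1555 r 0.1686 side 0.0001 Ftan 2.1 F [ 1.7 -0.3  2.4] head drow 0.0 score 0.98
0.09 tool y,z: -0.00376 -0.01852
-0.09 tool y,z: 0.00208 0.01878
time_s: 3.57
ee_pos: [0.6838, -0.1052, 0.0977]
tool_rot: [3.139, 0.0, 1.463]
wrist_force: [7.7, -2.0, -5.4]
grip_width: 0.122
gripper_force: 20.2
t 3.57 th 0.2375 r 0.1687 side 0.0001 Ftan -7.1 F [ 7.7 -2.  -5.4] head drow -0.76 score 0.93
0.09 tool y,z: -0.00527 -0.01814
-0.09 tool y,z: 0.00361 0.01854
```

```bash

python3 -m jog '[[1,0,-0.0005,-0.0018,0,0,0],[1,0,-0.0011,-0.0036,0,0,0],[1,0,-0.0016,-0.0054,0,0,0],[1,0,-0.0021,-0.0072,0,0,0],[1,0,-0.0027,-0.009,0,0,0],[1,0,-0.0032,-0.0109,0,0,0],[1,0,-0.0038,-0.0127,0,0,0],[1,0,-0.0043,-0.0145,0,0,0],[1,0,-0.0048,-0.0163,0,0,0],[1,0,-0.0054,-0.0181,0,0,0]]'
python3 -c "from h import *;mon()"
```

```text
time_s: 4.45
ee_pos: [0.6796, -0.1047, 0.1123]
tool_rot: [3.139, 0.0, 1.463]
wrist_force: [7.2, -2.5, -3.0]
grip_width: 0.122
gripper_force: 20.3
t 4.45 th 0.3278 r 0.1688 side 0.0002 Ftan -5.2 F [ 7.2 -2.5 -3. ] head drow -0.19 score 0.92
0.09 tool y,z: -0.00688 -0.0176
-0.09 tool y,z: 0.00527 0.01814
```

```bash

python3 -m jog '[[1,0,-0.0007,-0.0018,0,0,0],[1,0,-0.0014,-0.0035,0,0,0],[1,0,-0.0021,-0.0053,0,0,0],[1,0,-0.0028,-0.007,0,0,0],[1,0,-0.0035,-0.0088,0,0,0]]'
python3 -c "from h import *;mon(.05)"
```

```text
time_s: 4.92
ee_pos: [0.6771, -0.1044, 0.1195]
tool_rot: [3.138, 0.0, 1.463]
wrist_force: [8.6, -0.5, -3.3]
grip_width: 0.115
gripper_force: 20.1
t 4.92 th 0.3732 r 0.1688 side 0.0002 Ftan -6.2 F [ 8.6 -0.5 -3.3] head drow -0.6 score 0.9
0.05 tool y,z: -0.00407 -0.00968
-0.05 tool y,z: 0.00358 0.00987
```

```bash

python3 -m jog '[[1,0,-0.0006,-0.0018,0,0,0],[1,0,-0.0013,-0.0037,0,0,0],[1,0,-0.002,-0.0056,0,0,0],[1,0,-0.0027,-0.0075,0,0,0],[1,0,-0.0034,-0.0094,0,0,0]]'
python3 -c "from h import *;mon(.05)"
```

```text
time_s: 5.38
ee_pos: [0.674, -0.1041, 0.1269]
tool_rot: [3.139, 0.0, 1.463]
wrist_force: [6.3, -1.5, -2.7]
grip_width: 0.125
gripper_force: 20.1
t 5.38 th 0.4207 r 0.1688 side 0.0002 Ftan -5.1 F [ 6.3 -1.5 -2.7] head drow -0.52 score 0.89
0.05 tool y,z: -0.00453 -0.00947
-0.05 tool y,z: 0.00405 0.00969
```

```bash

python3 -m jog '[[1,0,-0.0009,-0.0019,0,0,0],[1,0,-0.0018,-0.0038,0,0,0],[1,0,-0.0027,-0.0057,0,0,0],[1,0,-0.0036,-0.0076,0,0,0],[1,0,-0.0044,-0.0094,0,0,0]]'
python3 -c "from h import *;mon(.05)"
```

```text
time_s: 5.85
ee_pos: [0.6704, -0.1037, 0.1345]
tool_rot: [3.139, 0.0, 1.463]
wrist_force: [6.0, -1.4, -3.8]
grip_width: 0.129
gripper_force: 20.1
t 5.85 th 0.47 r 0.1688 side 0.0002 Ftan -6.1 F [ 6.  -1.4 -3.8] head drow -0.36 score 0.89
0.05 tool y,z: -0.00499 -0.00924
-0.05 tool y,z: 0.00452 0.00948
```

```bash

python3 -m jog '[[1,0,-0.001,-0.0018,0,0,0],[1,0,-0.002,-0.0037,0,0,0],[1,0,-0.003,-0.0056,0,0,0],[1,0,-0.004,-0.0074,0,0,0],[1,0,-0.005,-0.0092,0,0,0]]'
python3 -c "from h import *;mon(.05)"
```

```text
time_s: 6.32
ee_pos: [0.6665, -0.1032, 0.1419]
tool_rot: [3.139, 0.0, 1.463]
wrist_force: [6.2, -1.3, -3.7]
grip_width: 0.124
gripper_force: 20.1
t 6.32 th 0.5198 r 0.1688 side 0.0003 Ftan -6.3 F [ 6.2 -1.3 -3.7] head drow 0.05 score 0.89
0.05 tool y,z: -0.00544 -0.00898
-0.05 tool y,z: 0.00499 0.00924
```

```bash

python3 -m jog '[[1,0,-0.0011,-0.0018,0,0,0],[1,0,-0.0022,-0.0036,0,0,0],[1,0,-0.0033,-0.0054,0,0,0],[1,0,-0.0043,-0.0072,0,0,0],[1,0,-0.0054,-0.009,0,0,0]]'
python3 -c "from h import *;mon(.05);print(proj('side',[.5366,.0613,.158])-proj('side',[.5366,.0613,.164]))"
```

```text
time_s: 6.78
ee_pos: [0.6621, -0.1027, 0.1491]
tool_rot: [3.139, -0.0, 1.463]
wrist_force: [7.2, -1.1, -3.3]
grip_width: 0.123
gripper_force: 20.0
t 6.78 th 0.5697 r 0.1688 side 0.0003 Ftan -6.7 F [ 7.2 -1.1 -3.3] head drow 1.08 score 0.89
0.05 tool y,z: -0.00588 -0.0087
-0.05 tool y,z: 0.00544 0.00898
[-0.10847652  2.64351338]
```

```bash
python3 - <<'E'
from h import *
mon()
a=cv2.imread("pics/side0.png")[205:275,300:370];b=camera("side")["pixels"][205:275,300:370,::-1]
o=np.hstack([cv2.resize(i,(400,400),interpolation=cv2.INTER_NEAREST) for i in(a,b)])
cv2.imwrite("pics/d.png",np.clip(o*1.8,0,255).astype(np.uint8))
E
```

```text
t 6.88 th 0.5713 r 0.1689 side 0.0003 Ftan -3.7 F [ 6.1 -0.6 -0.4] head drow 1.06 score 0.88
0.09 tool y,z: -0.01092 -0.01542
-0.09 tool y,z: 0.00949 0.01634
```

View pics/d.png

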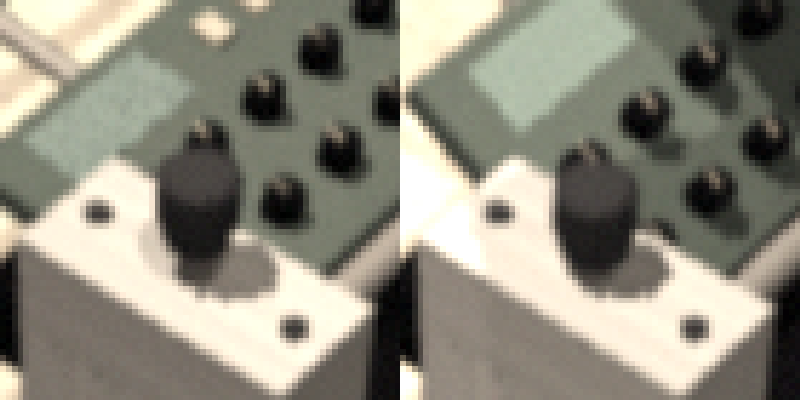

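The head sits lower than at the start (crop top at y≈157 against 148, and the neck is shorter), so the pin seems to be dropping. I continue in smaller steps.

```bash

python3 -m jog '[[1,0,-0.0009,-0.0014,0,0,0],[1,0,-0.0018,-0.0028,0,0,0],[1,0,-0.0027,-0.0042,0,0,0]]'
python3 -c "from h import *;mon(.025)"
```

```text
time_s: 7.23
ee_pos: [0.66, -0.1025, 0.1524]
tool_rot: [3.139, -0.0, 1.463]
wrist_force: [6.9, -0.7, -2.6]
grip_width: 0.123
gripper_force: 20.2
t 7.23 th 0.5932 r 0.1689 side 0.0003 Ftan -6.1 F [ 6.9 -0.7 -2.6] head drow 0.71 score 0.89
0.025 tool y,z: -0.00299 -0.00432
-0.025 tool y,z: 0.00288 0.00439
```

```bash
python3 - <<'E'
from h import *
a=cv2.imread("pics/side0.png");b=np.ascontiguousarray(camera("side")["pixels"][:,:,::-1]);cv2.imwrite("pics/now.png",b)
for i in(a,b):
    g=i.max(2)[240:260,325:346];print("\n".join(f"{240+k} "+" ".join(f"{v:3d}" for v in r) for k,r in enumerate(g)),"\n")
E
```

```text
240 150 138  74  26  18  21  26  28  32  35  32  27  27  24  19  15  26  52  70  66  41
241 152 137  74  25  16  18  17  20  18  23  23  21  20  16  15  13  27  59  68  65  35
242 151 137  77  25  16  14  17  15  17  16  16  14  18  14  13  13  30  62  72  65  40
243 141 129  83  33  14  15  14  17  18  16  16  17  14  16  13  15  34  64  71  68  56
244 131 124 100  48  17  14  14  16  15  15  16  15  13  12  14  28  56  75  75  70  67
245 124 123 112  60  20  14  15  14  14  16  14  15  15  13  23  63 107 113  95  80  73
246 121 123 115  74  30  12  16  15  15  14  14  15  13  12  36  88 131 135 122 105  85
247 121 121 118  97  47  17  13  12  13  14  14  15  14  13  34  79 107 111 107  96  89
248 123 122 121 112  73  37  19  11  15  13  13  13  15  18  40  68  80  82  81  79  81
249 128 124 124 121 101  72  36  19  18  15  15  17  22  35  55  68  73  73  73  72  75
250 132 126 124 125 118  91  49  29  24  25  24  29  36  46  62  73  75  74  72  73  72
251 140 130 126 127 119  88  48  33  34  33  35  36  44  54  68  75  74  76  74  75  73
252 145 139 131 128 119  82  45  36  37  36 
[... 1721 characters left out ...]
 145 146 147 139  93  49  33  31  30  31  33  36  48  57  63  62  63  61  63  60  71
253 144 144 147 143 120  79  49  39  40  41  42  47  55  61  60  60  62  62  62  59  73
254 143 143 145 143 140 116  79  52  44  46  49  53  56  58  59  59  60  61  59  64  85
255 145 143 144 145 143 138 117  83  68  58  58  69  65  71  76  75  74  75  75  86 118
256 143 145 145 144 145 143 138 123 112  85  85 104  95 113 120 118 119 118 118 124 139
257 144 144 145 143 144 144 144 141 137 122 125 135 129 140 145 143 143 142 142 142 146
258 143 144 144 145 145 145 144 143 144 143 142 146 145 148 148 148 147 147 144 146 145
259 129 138 142 146 145 144 144 144 144 144 145 145 146 147 148 147 147 147 147 147 146
```

The head's lower edge has gone down about 2.5 px (roughly 6 mm), so the pin dropped somewhere between 0.52 and 0.57 rad. I now find the upper end of the play gently.

```bash

python3 -m jog '[[1,0,-0.001,-0.0014,0,0,0],[1,0,-0.002,-0.0029,0,0,0]]'
python3 -c "from h import *;mon(.02)"
```

```text
time_s: 7.5
ee_pos: [0.6584, -0.1023, 0.1547]
tool_rot: [3.139, -0.0, 1.463]
wrist_force: [6.4, -1.3, -1.7]
grip_width: 0.122
gripper_force: 20.2
t 7.5 th 0.6099 r 0.1689 side 0.0003 Ftan -5.1 F [ 6.4 -1.3 -1.7] head drow 0.72 score 0.9
0.02 tool y,z: -0.00244 -0.00342
-0.02 tool y,z: 0.00237 0.00347
```

```bash

python3 -m jog '[[1,0,-0.0012,-0.0017,0,0,0],[1,0,-0.0024,-0.0034,0,0,0]]'
python3 -c "from h import *;mon(.02)"
```

```text
time_s: 7.72
ee_pos: [0.6565, -0.1021, 0.1574]
tool_rot: [3.139, -0.0, 1.463]
wrist_force: [8.2, -1.8, -3.3]
grip_width: 0.12
gripper_force: 20.1
t 7.72 th 0.6297 r 0.1689 side 0.0003 Ftan -7.5 F [ 8.2 -1.8 -3.3] head drow 0.66 score 0.91
0.02 tool y,z: -0.00251 -0.00337
-0.02 tool y,z: 0.00244 0.00342
```

```bash

python3 -m jog '[[1,0,-0.0009,-0.0012,0,0,0],[1,0,-0.0018,-0.0024,0,0,0]]'
python3 -c "from h import *;mon(.015)"
```

```text
time_s: 7.93
ee_pos: [0.6552, -0.102, 0.1593]
tool_rot: [3.139, -0.0, 1.463]
wrist_force: [8.3, -1.1, -4.4]
grip_width: 0.123
gripper_force: 20.2
t 7.93 th 0.6429 r 0.1689 side 0.0003 Ftan -8.6 F [ 8.3 -1.1 -4.4] head drow 0.64 score 0.91
0.015 tool y,z: -0.00191 -0.00251
-0.015 tool y,z: 0.00187 0.00254
```

Force is starting to climb (5.1 → 7.5 → 8.6 N). One more small step.

```bash

python3 -m jog '[[1,0,-0.0008,-0.0011,0,0,0],[1,0,-0.0016,-0.0022,0,0,0]]'
python3 -c "from h import *;mon(.015)"
```

```text
time_s: 8.15
ee_pos: [0.654, -0.1018, 0.1609]
tool_rot: [3.139, -0.0, 1.463]
wrist_force: [9.7, -0.7, -5.7]
grip_width: 0.122
gripper_force: 20.1
t 8.15 th 0.6549 r 0.1689 side 0.0003 Ftan -10.5 F [ 9.7 -0.7 -5.7] head drow 0.54 score 0.91
0.015 tool y,z: -0.00194 -0.00248
-0.015 tool y,z: 0.0019 0.00251
```

```bash

python3 -m jog '[[1,0,0.0013,0.0017,0,0,0],[1,0,0.0026,0.0035,0,0,0],[1,0,0.0038,0.0052,0,0,0],[1,0,0.005,0.007,0,0,0],[1,0,0.0062,0.0088,0,0,0],[1,0,0.0074,0.0106,0,0,0]]'
python3 -c "from h import *;mon(.02)"
python3 -m jog '[[1,0,0.0012,0.0018,0,0,0],[1,0,0.0023,0.0036,0,0,0]]'
python3 -c "from h import *;mon(.02)"
```

```text
time_s: 8.7
ee_pos: [0.6593, -0.1024, 0.1533]
tool_rot: [3.14, 0.0, 1.463]
wrist_force: [2.8, 0.2, 6.3]
grip_width: 0.124
gripper_force: 19.4
t 8.7 th 0.6002 r 0.1688 side 0.0003 Ftan 3.7 F [2.8 0.2 6.3] head drow 1.17 score 0.89
0.02 tool y,z: -0.00241 -0.00344
-0.02 tool y,z: 0.00234 0.00349
time_s: 8.92
ee_pos: [0.6611, -0.1026, 0.1505]
tool_rot: [3.14, 0.0, 1.463]
wrist_force: [4.4, -0.5, 5.8]
grip_width: 0.124
gripper_force: 19.3
t 8.92 th 0.5803 r 0.1687 side 0.0003 Ftan 2.5 F [ 4.4 -0.5  5.8] head drow 1.28 score 0.88
0.02 tool y,z: -0.00234 -0.00349
-0.02 tool y,z: 0.00227 0.00354
```

```bash

python3 -m jog '[[1,0,0.0012,0.0018,0,0,0],[1,0,0.0023,0.0036,0,0,0]]'
python3 -c "from h import *;mon(.02)"
python3 -m jog '[[1,0,0.0011,0.0018,0,0,0],[1,0,0.0022,0.0036,0,0,0]]'
python3 -c "from h import *;mon(.02)"
```

```text
time_s: 9.13
ee_pos: [0.6629, -0.1028, 0.1476]
tool_rot: [3.14, 0.0, 1.463]
wrist_force: [2.5, -0.2, 5.5]
grip_width: 0.125
gripper_force: 19.2
t 9.13 th 0.5599 r 0.1687 side 0.0003 Ftan 3.3 F [ 2.5 -0.2  5.5] head drow 1.32 score 0.87
0.02 tool y,z: -0.00227 -0.00354
-0.02 tool y,z: 0.00219 0.00358
time_s: 9.35
ee_pos: [0.6646, -0.103, 0.1447]
tool_rot: [3.14, 0.0, 1.463]
wrist_force: [3.7, 0.7, 5.8]
grip_width: 0.123
gripper_force: 19.2
t 9.35 th 0.5399 r 0.1686 side 0.0003 Ftan 3.1 F [3.7 0.7 5.8] head drow 1.29 score 0.87
0.02 tool y,z: -0.00219 -0.00358
-0.02 tool y,z: 0.00212 0.00362
```

```bash

python3 -m jog '[[1,0,0.0011,0.0018,0,0,0],[1,0,0.0021,0.0036,0,0,0]]'
python3 -c "from h import *;mon(.02)"
python3 -m jog '[[1,0,0.001,0.0018,0,0,0],[1,0,0.0021,0.0037,0,0,0]]'
python3 -c "from h import *;mon(.02)"
```

```text
time_s: 9.57
ee_pos: [0.6662, -0.1032, 0.1417]
tool_rot: [3.14, 0.0, 1.463]
wrist_force: [3.5, 0.7, 4.9]
grip_width: 0.125
gripper_force: 19.2
t 9.57 th 0.5199 r 0.1686 side 0.0003 Ftan 2.5 F [3.5 0.7 4.9] head drow 1.26 score 0.87
0.02 tool y,z: -0.00212 -0.00362
-0.02 tool y,z: 0.00205 0.00367
time_s: 9.78
ee_pos: [0.6678, -0.1033, 0.1388]
tool_rot: [3.141, 0.0, 1.463]
wrist_force: [2.1, 0.7, 6.0]
grip_width: 0.123
gripper_force: 19.1
t 9.78 th 0.5 r 0.1685 side 0.0003 Ftan 4.3 F [2.1 0.7 6. ] head drow 1.21 score 0.86
0.02 tool y,z: -0.00205 -0.00367
-0.02 tool y,z: 0.00198 0.00371
```

```bash

python3 -m jog '[[1,0,0.001,0.0018,0,0,0],[1,0,0.002,0.0037,0,0,0]]'
python3 -c "from h import *;mon(.02)"
python3 -m jog '[[1,0,0.0007,0.0014,0,0,0],[1,0,0.0015,0.0028,0,0,0]]'
python3 -c "from h import *;mon(.02)"
```

```text
time_s: 10.0
ee_pos: [0.6692, -0.1035, 0.1359]
tool_rot: [3.141, 0.0, 1.463]
wrist_force: [1.4, 0.5, 7.7]
grip_width: 0.116
gripper_force: 19.0
t 10.0 th 0.4811 r 0.1684 side 0.0003 Ftan 6.2 F [1.4 0.5 7.7] head drow 1.27 score 0.85
0.02 tool y,z: -0.00198 -0.0037
-0.02 tool y,z: 0.00191 0.00374
time_s: 10.22
ee_pos: [0.6702, -0.1035, 0.1339]
tool_rot: [3.141, 0.0, 1.463]
wrist_force: [-0.7, 0.2, 8.2]
grip_width: 0.12
gripper_force: 18.9
t 10.22 th 0.4674 r 0.1684 side 0.0003 Ftan 7.7 F [-0.7  0.2  8.2] head drow 1.61 score 0.85
0.02 tool y,z: -0.00193 -0.00373
-0.02 tool y,z: 0.00185 0.00377
```

Both ends of the play give way alike: +4.6 N above free at 0.655, +4.7 N at 0.467. The middle is therefore 0.561, and I go there.

```bash

python3 -m jog '[[1,0,-0.001,-0.0019,0,0,0],[1,0,-0.0021,-0.0038,0,0,0],[1,0,-0.0032,-0.0057,0,0,0],[1,0,-0.0043,-0.0077,0,0,0],[1,0,-0.0054,-0.0096,0,0,0],[1,0,-0.0066,-0.0116,0,0,0],[1,0,-0.0078,-0.0136,0,0,0],[1,0,-0.0088,-0.0154,0,0,0],[1,0,-0.0098,-0.0173,0,0,0],[1,0,-0.0098,-0.0173,0,0,0]]'
python3 -c "from h import *;mon(.02)"
```

```text
time_s: 11.1
ee_pos: [0.6631, -0.1029, 0.1467]
tool_rot: [3.14, -0.0, 1.463]
wrist_force: [6.1, -0.4, 0.2]
grip_width: 0.121
gripper_force: 19.7
t 11.1 th 0.5546 r 0.1684 side 0.0003 Ftan -3.0 F [ 6.1 -0.4  0.2] head drow 1.17 score 0.88
0.02 tool y,z: -0.00225 -0.00355
-0.02 tool y,z: 0.00218 0.00359
```

```bash

python3 -m jog '[[1,0,-0.0004,-0.0007,0,0,0],[1,0,-0.0009,-0.0014,0,0,0],[1,0,-0.0009,-0.0014,0,0,0]]'
python3 -c "from h import *;mon(.02)"
python3 -m jog '[[0.3,0,0,0,0,0,0],[0.3,0,0,0,0,0,0],[0.3,0,0,0,0,0,0],[0.3,0,0,0,0,0,0],[0.3,0,0,-0.03,0,0,0],[0.3,0,0,-0.06,0,0,0],[0.3,0,0,-0.09,0,0,0],[0.3,0,0,-0.12,0,0,0],[0.3,0,0,-0.12,0,0,0]]'
python3 - <<'E'
from h import *
mon()
cv2.imwrite("pics/rel.png",np.clip(cv2.resize(camera("side")["pixels"][120:300,240:440],(666,600))[:,:,::-1]*1.5,0,255).astype(np.uint8))
p=H+.15*Y;print(p);plan([p[0],p[1],.23],1.464)
E
```

```text
time_s: 11.4
ee_pos: [0.6625, -0.1028, 0.1477]
tool_rot: [3.14, -0.0, 1.463]
wrist_force: [7.8, 0.1, -0.5]
grip_width: 0.121
gripper_force: 19.8
t 11.4 th 0.5615 r 0.1684 side 0.0003 Ftan -4.6 F [ 7.8  0.1 -0.5] head drow 0.83 score 0.88
0.02 tool y,z: -0.00227 -0.00353
-0.02 tool y,z: 0.0022 0.00358
time_s: 12.2
ee_pos: [0.6627, -0.103, 0.2492]
tool_rot: [3.134, 0.002, 1.463]
wrist_force: [-0.3, 0.1, 0.7]
grip_width: 0.352
gripper_force: 0.0
t 12.2 th 0.9292 r 0.2386 side 0.0001 Ftan 0.7 F [-0.3  0.1  0.7] head drow 0.82 score 0.88
0.09 tool y,z: -0.01563 -0.01061
-0.09 tool y,z: 0.01461 0.01198
[0.53677104 0.06131299 0.06      ]
shift [ 0.1871 -0.1773  0.0176] turn [ 0.0002  0.0001 -0.0002] rows 4.956389854562333
```

View pics/rel.png

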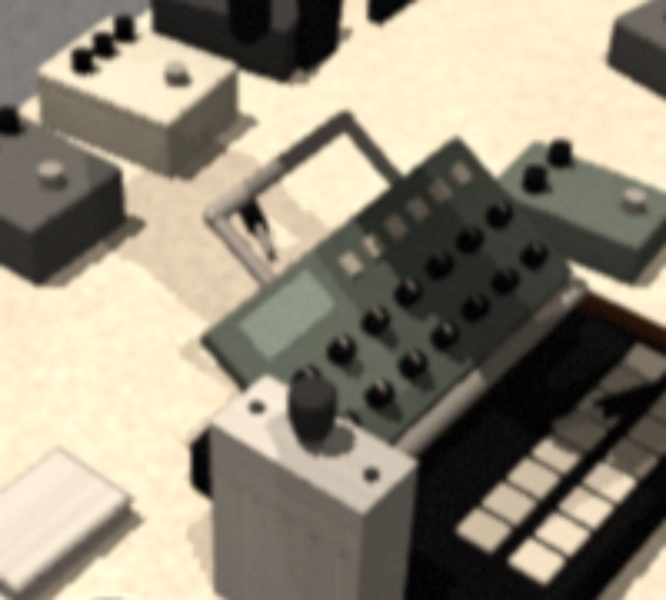

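The panel stays up, with bar corners at crop (212,217) and (347,115). The pin head at (312,405) is partly down and everything else is in place. I now go above the pin with closed fingers.

```bash

python3 -m jog '[[1,0.187,-0.177,0.018,0,0,0],[1,0.187,-0.177,0.018,0,0,0],[1,0.187,-0.177,0.018,0,0,0],[1,0.187,-0.177,0.018,0,0,0],[1,0.187,-0.177,0.018,0,0,0],[1,0.187,-0.177,0.018,0,0,0],[1,0.187,-0.177,0.018,0,0,0],[1,0.187,-0.177,0.018,0,0,0],[1,0.187,-0.177,0.018,0,0,0]]' 20
python3 - <<'E'
from h import *
p=H+.15*Y;plan([p[0],p[1],.192],1.464)
for th in (.5,.561,.62):
    print(th,[proj("side",bar(th)+s*.06*Y).round(1) for s in(1,-1)])
E
```

```text
time_s: 13.05
ee_pos: [0.5376, 0.0603, 0.2289]
tool_rot: [-3.141, 0.0, 1.462]
wrist_force: [-0.5, -0.4, 0.7]
grip_width: 0.007
gripper_force: 0.0
shift [ 0.0011 -0.0012  0.0461] turn [-0.0003  0.0001 -0.0006] rows 0.8846263116551021
0.5 [array([301.7, 187.5]), array([340.9, 158.5])]
0.561 [array([303.7, 184.8]), array([343.1, 155.8])]
0.62 [array([306. , 182.5]), array([345.5, 153.3])]
```

The seen bar corners, (303.6,185.1) and (344.1,154.5), agree with 0.56 rad. I descend to just above the head, then push slowly.

```bash

python3 -m jog '[[1,0.001,-0.001,0.015,0,0,0],[1,0.001,-0.001,0.03,0,0,0],[1,0.001,-0.001,0.04,0,0,0],[1,0.001,-0.001,0.046,0,0,0],[1,0.001,-0.001,0.048,0,0,0],[1,0.001,-0.001,0.05,0,0,0],[1,0.001,-0.001,0.051,0,0,0]]'
python3 -m jog '[[1,0,0,0.0012,0,0,0],[1,0,0,0.0025,0,0,0]]'
```

```text
time_s: 13.68
ee_pos: [0.5367, 0.0619, 0.1889]
tool_rot: [3.141, -0.0, 1.463]
wrist_force: [1.0, -0.6, 0.8]
grip_width: 0.004
gripper_force: 0.0
time_s: 13.85
ee_pos: [0.5367, 0.062, 0.1874]
tool_rot: [3.14, 0.0, 1.463]
wrist_force: [-0.5, 1.4, 2.6]
grip_width: 0.007
gripper_force: 1.6
```

```bash

python3 -m jog '[[1,0,0,0.0012,0,0,0],[1,0,0,0.0025,0,0,0]]'
python3 -m jog '[[1,0,0,0.0012,0,0,0],[1,0,0,0.0025,0,0,0]]'
```

```text
time_s: 14.02
ee_pos: [0.5366, 0.0621, 0.1851]
tool_rot: [3.141, -0.0, 1.463]
wrist_force: [-0.4, -0.9, 2.4]
grip_width: 0.004
gripper_force: 1.6
time_s: 14.18
ee_pos: [0.5365, 0.0621, 0.1828]
tool_rot: [3.141, -0.0, 1.463]
wrist_force: [-0.4, 0.5, 2.6]
grip_width: 0.007
gripper_force: 1.6
```

Going down smoothly with little force, so I continue to the firm stop.

```bash

python3 -m jog '[[1,0,0,0.0012,0,0,0],[1,0,0,0.0025,0,0,0]]'
python3 -m jog '[[1,0,0,0.0012,0,0,0],[1,0,0,0.0025,0,0,0]]'
```

```text
time_s: 14.35
ee_pos: [0.5365, 0.0621, 0.1807]
tool_rot: [3.142, -0.0, 1.463]
wrist_force: [-0.8, 0.1, 2.8]
grip_width: 0.006
gripper_force: 1.6
time_s: 14.52
ee_pos: [0.5365, 0.0621, 0.1795]
tool_rot: [3.141, 0.0, 1.463]
wrist_force: [-5.0, 0.1, 18.4]
grip_width: 0.006
gripper_force: 8.9
```

Firm stop at 0.1795 m, where the seated head is expected. I hold briefly, retreat and check.

```bash

python3 -m jog '[[1,0,0,0,0,0,0],[1,0,0,0,0,0,0],[1,0,0,-0.01,0,0,0],[1,0,0,-0.04,0,0,0],[1,0,0,-0.08,0,0,0],[1,0,0,-0.12,0,0,0],[1,0,0,-0.15,0,0,0],[1,0,0,-0.15,0,0,0],[1,0,0,-0.15,0,0,0]]'
python3 - <<'E'
from h import *
cv2.imwrite("pics/fin.png",np.clip(cv2.resize(camera("side")["pixels"][150:300,270:420],(600,600))[:,:,::-1]*1.5,0,255).astype(np.uint8))
E
```

```text
time_s: 15.27
ee_pos: [0.5365, 0.0621, 0.2994]
tool_rot: [3.14, -0.0, 1.463]
wrist_force: [1.1, 0.1, -1.3]
grip_width: 0.004
gripper_force: 0.0
```

View pics/fin.png

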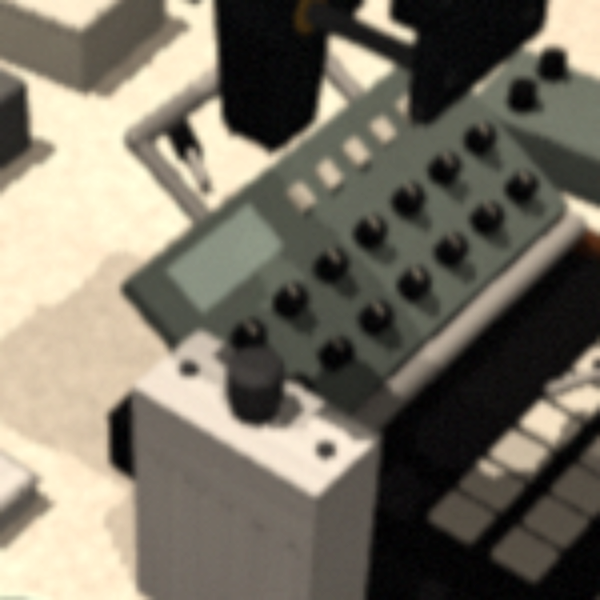

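The head at (255,385) sits flat on the housing with no neck visible. The panel is still up, the gripper is clear and the jack is untouched.

```bash
python3 -c "
from rig import *
print(close_job())"
```

```text
the job is handed in; nothing more can be done
None
```

The panel is raised to about 0.56 rad and locked, with the pin pushed home until its head stopped on the housing. The arm is clear of everything, I saw no sign that the other things had moved, and the job is handed in; it returned no verdict.

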